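Clear the fish board and hold its spring clamp open

ROBOT

A 6-joint arm with a two-finger parallel gripper is mounted at the origin on a cart in front of the work surface, level with it; the furniture and walls round the work are solid. World frame = base frame: x ahead of the robot, y to its left, z up, the work surface at z = 0. Lengths are in m, angles in rad, forces in N, time in s.
With the tool pointing down it reaches from about 0.225 to 0.875 m from the base axis. Payload 3.4 kg.
Tool frame: the origin (TCP) lies at the very end of the fingers, on their centre line; the grasp point (between the pads) lies 19 mm behind it (arm.grasp_offset is the distance from the TCP to the grasp point, in m); z points along the fingers, y is the line along which they close (so a half turn about z gives the same grasp; the last joint's range is limited). The gripper opens to 85 mm and grips with 20 to 120 N. Pads are 22 mm wide; open, the fingers measure 114 mm over their backs; the gripper's body (76 mm by 85 mm) begins 54 mm behind the grasp point. The pads swing forward as they close: fully open they stand 13 mm farther back than shut.
Start: joints at [-1.327, 0.276, 1.505, -0, 1.361, -0.121], TCP at [0.205, -0.537, 0.231] pointing down, gripper open.
Joint ranges: [-2.89, 2.89], [-0.75, 2.08], [0.22, 2.7], [-1.18, 4.32], [0.11, 2.71], [-2.7, 2.7]. Speed limits (rad/s): [2.57, 2.57, 3.14, 3.14, 3.14, 3.14].

INTERFACE

Orientations are given as a rotation vector (axis times angle).
In Python, from plant import arm gives the robot as it stands. The module is installed in compiled form; this text tells all that it offers.
- The arm moves only by the tool servo_tool, never from a script. Its argument "rows" is a list of rows, each a list of 3 entries, a list of its own where there are three numbers: the shift along the world's x, y, z normalised to -1 to 1, where 1 is 120 mm, then the turn, a rotation vector about the world's x, y, z normalised to -1 to 1, where 1 is 8 degrees, then the finger opening in mm, from 0 to 85.4. A call has 1 to 8 rows; each row shifts and turns the commanded pose from where the row before left it; what a row does not reach is not made up. A row lasts 1/8 s, in which the tool goes at most 62.5 mm and 10.7 degrees, less where a joint would pass 70% of its speed; a pose out of reach is approached as far as the arm can. A call with a number of a shift or a turn outside -1 to 1 is refused whole. A call with a gripper value outside its range is refused whole. The fingers move at their own pace and stop on an object; "squeeze" is the grip in N (left out, the last holds). Time passes only in rows, so rows that do not move let the fingers close. It gives the time, the measured TCP pose, the force, the opening and the grip force at its end, in the units of the state.
- arm.get_obs(): the state, without advancing time (a new reading comes with each control period).
- arm.snapshot(name): name is "scene" or "top" or "wrist"; returns the picture (480x640x3 uint8, blue, green, red); there is no depth.
- arm.camera_info(name): a dict with "intrinsics" (3x3 intrinsics, pixels), "R" (3x3) and "t" (3): a world point X has camera coordinates R X + t. Camera axes: x right, y down, z forward; pixel columns grow to the right and rows downward; lengths in m; the calibration is good to about 2 mm. A picture is of the moment at which its call begins: read the wrist's pose just before it. camera_info takes no time and is no camera call; for the wrist camera it gives the pose at the moment of the call.
- arm.sign_off(): hands the job in; it is judged then, once.
The state is a dict: "time": time; "joints": joint angles; "dq": joint speeds; "joint_torque": joint torques, N m; "tcp_pos": TCP position; "orientation": TCP orientation; "ft_force": force on the tool from outside, world axes, zero at the start; "moment": the same for the moment, N m; "finger_gap": finger opening in m; "gripper_force": force on a finger pad.
Only numpy, scipy, OpenCV 4.12 (cv2) and the standard library are available. Lean on these libraries where they do the work, as an engineer would, in place of code of your own. Each camera call takes 0.05 s, during which the arm holds its last target. There are 200 camera calls.

TASK

The board is wanted for the next fish. With the wooden scraper block that stands on the counter, scrape all four empty clam shells off the board's open end into the metal tray there, keeping the gripper itself off the shells, and stand the scraper back upright on the counter, clear of board and tray. Only then swing the wire bail of the board's spring clamp outward and down, right to its stop, and finish while still holding it there with the gripper's fingers, so that the jaw stays wide open; leave everything else where it stands.

Things in the scene. Friction and masses are not known exactly. Their poses are not given: they have to be found in the camera images.
- board_top (a point): Centre of the upper face of a fixed wooden chopping board, 220 mm along its x, 340 mm along its y, 21 mm thick, flat on the counter. The spring clamp sits at its +y end; the -y end is open and the tray lies against it. z is up. The board does not move when pushed.
- tray: Low steel scrap tray, fixed, against the board's open (-y) end with a gap of 2 to 6 mm: 230 mm along its x, 125 mm along its y, walls 3 mm thick and 19 mm high to the top of the rolled rim (the board's top is 2 mm higher). Its axes are the board's; origin under its centre, on the counter.
- scraper_mid (a point): Centre (33 mm above its foot) of the scraper block, loose, about 0.17 kg, standing by itself on its flat foot: foot 150 mm along its x, 36 mm along its y, 20 mm high, faced with steel front and back; on it a beech grip ridge, 116 mm along x, 24 mm thick along y, its rounded top 66 mm above the foot's underside. Grip it across the 24 mm. It scrapes along its own y, either way.
- shell0_mid (a point): Centre (5.5 mm above its underside) of an empty clam shell, loose, hollow side down on the board: a dome 32 mm across, 11.5 mm high, 12 g.
- shell1_mid (a point): Centre (5.5 mm above its underside) of an empty clam shell, loose, hollow side down on the board: a dome 32 mm across, 11.5 mm high, 12 g.
- shell2_mid (a point): Centre (5.5 mm above its underside) of an empty clam shell, loose, hollow side down on the board: a dome 32 mm across, 11.5 mm high, 12 g.
- shell3_mid (a point): Centre (5.5 mm above its underside) of an empty clam shell, loose, hollow side down on the board: a dome 32 mm across, 11.5 mm high, 12 g.
- clamp (a joint): Angle of the spring clamp (rad): 0 shut (the jaw on the board, where the spring holds it), 0.77 at the stop (bail legs on the two rubber-capped posts, jaw raised about 37 mm). A torsion spring always pulls it shut: about 4.4 N at the bail's bar when shut and 9.3 N at the stop, square to the bail. Let go, it snaps shut.
- bar_mid (a point): Middle of the cross bar of the clamp's wire bail: a black round bar along the board's x, 13 mm thick, 66 mm long, between two wire legs 92 mm apart with nothing between them. The bar swings in an arc of radius 95 mm about clamp_hinge: shut, the bail points outward (+y of the board) and 0.90 rad above level; at the stop it is 0.13 rad above level. Shut, the bar's top stands 127 mm above the counter, in the way of things carried low. The point turns with the bail.
- clamp_hinge (a point): Middle of the clamp's hinge rod, 105 mm from the board's centre toward +y and 25 mm above the board's top; fixed to the board. The rod runs along the board's x, which is this point's x axis; its y points outward, to the end of the board. The jaw reaches from it 47 mm inward (-y) and, shut, down to the board; it is 104 mm wide; the hinge brackets are 136 mm wide.
- tape_mid (a point): Bystander: centre of a roll of masking tape lying flat, 104 mm across, 25 mm high. Leave it alone.
- spice_jar_mid (a point): Bystander: centre of a small spice jar, 46 mm across, 106 mm high. Leave it alone.
- tuna_tin_mid (a point): Bystander: centre of a flat tin, 86 mm across, 40 mm high. Leave it alone.
- honey_jar_mid (a point): Bystander: centre of a honey jar, 71 mm across, 110 mm high. Leave it alone.

How it is judged:
By the outcome, as a careful person would: the job done as asked, in the order asked, and still so for the second after the job is handed in, while the arm keeps its last pose, push and grip.
It also fails if it takes over 70 s, if anything falls off the work surface, if the arm or the gripper's body presses on something with over 40 N, if the wrist force passes 120 N, or if a joint passes its speed limit or range.

## Working session

There is one attempt and no reset: what is moved stays moved. The work goes in short steps, Python scripts to look and compute and a tool call to move; the robot and the scene stay as the last step left them, time stands still between calls to the robot, and variables do not carry over. Pictures are saved under pics/ and viewed, at most 10 in all, crops included, and the job is handed in when it is done.

Besides the shell and the picture viewer there is one more tool, called after "Emit:" by a JSON object that holds its "op" and its "data". servo_tool: Moves the arm, as the interface text tells. Scaled input: -1 to 1 covers 120 mm each way for a shift and 8 degrees each way for a turn. Its arguments: {"type":"object","properties":{"rows":{"type":"array"},"squeeze":{"type":"number"}},"required":["rows"]}

```bash
mkdir -p pics; python3 - <<'E'
from plant import arm
import cv2,numpy as np
for n in("scene","top"):
    cv2.imwrite(f"pics/{n}0.png",arm.snapshot(n)); c=arm.camera_info(n); print(n,np.round(c["intrinsics"],1).tolist(),np.round(c["R"],3).tolist(),np.round(c["t"],3).tolist())
o=arm.get_obs();print(o["tcp_pos"],o["orientation"],o["finger_gap"],o["time"])
E
```

```text
scene [[460.0, 0.0, 317.5], [0.0, 460.0, 247.2], [0.0, 0.0, 1.0]] [[-0.874, -0.486, -0.017], [-0.355, 0.662, -0.66], [0.332, -0.571, -0.751]] [0.463, 0.291, 1.331]
top [[534.9, 0.0, 323.2], [0.0, 534.9, 243.1], [0.0, 0.0, 1.0]] [[-0.006, -1.0, -0.002], [-0.989, 0.006, -0.151], [0.151, 0.001, -0.989]] [-0.027, 0.585, 1.454]
[ 0.205035   -0.5366971   0.23051701] [-3.08782131e+00 -5.69607201e-01  1.78958186e-04] 0.08496527117827982 0.1
```

View pics/top0.png

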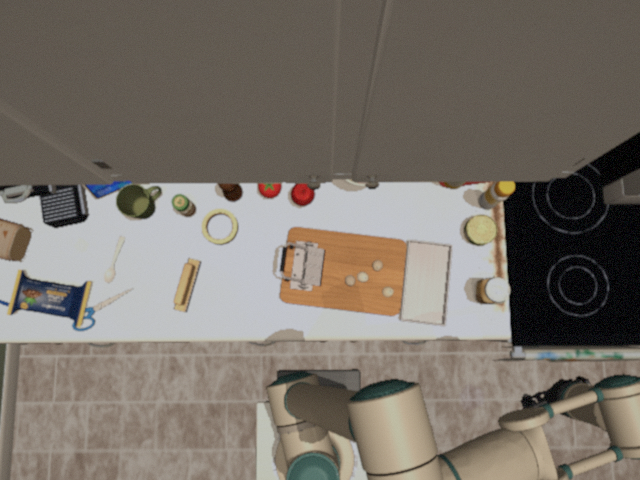

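View pics/scene0.png

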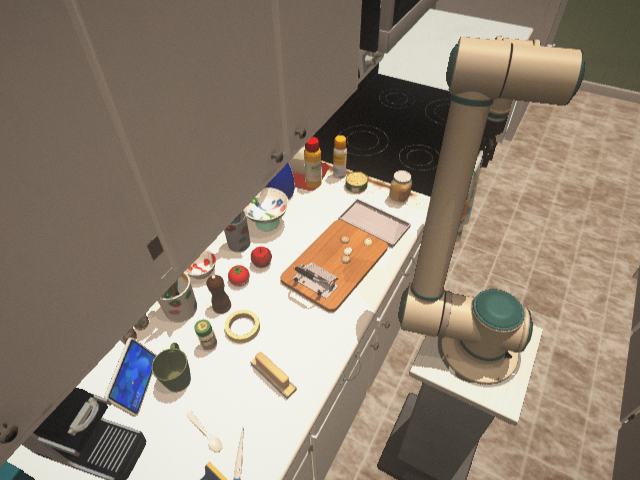

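The top view shows the board (columns 280-406, rows 228-315), with the clamp at its left end. The tray is at 400-450, the shells are near (378,266), (362,277), (350,281) and (388,292), and the scraper is at (187,285). Next I'll enlarge it to read exact pixels.

```bash
cat > h.py <<'E'
import numpy as np,cv2
from plant import arm
def ray(n,u,v,z,c=None):
    c=c or arm.camera_info(n);K,R,t=(np.array(c[k]) for k in("intrinsics","R","t"))
    d=R.T@np.linalg.solve(K,[u,v,1]);o=-R.T@t
    return o+d*(z-o[2])/d[2]
def proj(n,X,c=None):
    c=c or arm.camera_info(n);K,R,t=(np.array(c[k]) for k in("intrinsics","R","t"))
    p=K@(R@np.array(X)+t);return p[:2]/p[2]
E
python3 - <<'E'
from h import *
im=cv2.imread("pics/top0.png")
a=cv2.resize(im[222:332,264:464],None,fx=4,fy=4,interpolation=cv2.INTER_CUBIC)
b=cv2.resize(im[252:318,166:214],None,fx=2.2,fy=2.2,interpolation=cv2.INTER_CUBIC)
cv2.imwrite("pics/z0.png",a)
# board: orange segmentation
hsv=cv2.cvtColor(im,cv2.COLOR_BGR2HSV)
def big(m):
    n,l,s,c=cv2.connectedComponentsWithStats(m.astype(np.uint8)); i=1+s[1:,4].argmax(); return l==i
roi=np.zeros(im.shape[:2],bool);roi[222:332,264:464]=1
m=(hsv[...,0]<20)&(hsv[...,1]>110)&roi
m=big(m);ys,xs=np.nonzero(m)
w=np.array([ray("top",x,y,.021)[:2] for x,y in zip(xs,ys)])
r=cv2.minAreaRect((w*1000).astype(np.float32));print("board",r)
roi=np.zeros(im.shape[:2],bool);roi[252:318,166:214]=1
m=big((hsv[...,1]>60)&roi);ys,xs=np.nonzero(m)
for z in(.02,.04): 
    w=np.array([ray("top",x,y,z)[:2] for x,y in zip(xs,ys)]);print("scr",cv2.minAreaRect((w*1000).astype(np.float32)))
roi=np.zeros(im.shape[:2],bool);roi[236:310,330:402]=1
m=((hsv[...,1]<110)&roi).astype(np.uint8)
n,l,s,c=cv2.connectedComponentsWithStats(m)
for i in range(1,n):
    if s[i,4]>15: print("shell",s[i],c[i],ray("top",*c[i],.027)*1000)
E
```

```text
Traceback (most recent call last):
  File "h.py", line 4, in ray
    c=c or arm.camera_info(n);K,R,t=(np.array(c[k]) for k in("intrinsics","R","t"))
           ~~~~~~~~~~~~~~~^^^
ValueError: time passes only in moves, steps and waits
```

View pics/z0.png

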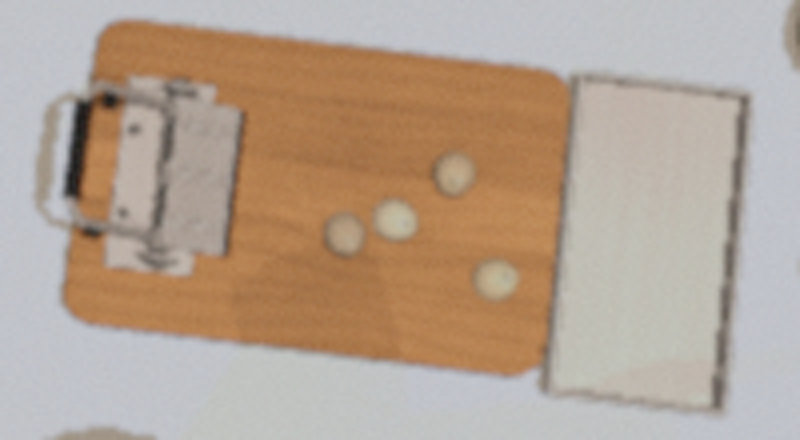

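The zoom (×4, offset 264,222) shows the shells near (345,234), (395,220), (455,173) and (495,280). The bail bar is at (76,148), and the board runs from the left end to the tray at x≈560. I'll cache the calibration and measure.

```bash
python3 - <<'E'
import re
s=open("h.py").read().replace("c=c or arm.camera_info(n);","c=c or ci(n);")
s+='''
_c={}
def ci(n):
    if n=="wrist": return arm.camera_info(n)
    if n not in _c:_c[n]=arm.camera_info(n)
    return _c[n]
'''
open("h.py","w").write(s)
E
python3 - <<'E'
from h import *
np.set_printoptions(precision=1,suppress=True)
im=cv2.imread("pics/top0.png")
hsv=cv2.cvtColor(im,cv2.COLOR_BGR2HSV)
def big(m):
    n,l,s,c=cv2.connectedComponentsWithStats(m.astype(np.uint8)); i=1+s[1:,4].argmax(); return l==i
def box(r0,r1,c0,c1):
    b=np.zeros(im.shape[:2],bool);b[r0:r1,c0:c1]=1;return b
m=big((hsv[...,0]<20)&(hsv[...,1]>110)&box(222,332,264,464));ys,xs=np.nonzero(m)
w=np.array([ray("top",x,y,.021)[:2] for x,y in zip(xs,ys)])
print("board",cv2.minAreaRect((w*1000).astype(np.float32)))
m=big((hsv[...,1]>60)&box(252,318,166,214));ys,xs=np.nonzero(m)
for z in(.02,.04):
    w=np.array([ray("top",x,y,z)[:2] for x,y in zip(xs,ys)]);print("scr",z,cv2.minAreaRect((w*1000).astype(np.float32)))
m=((hsv[...,1]<110)&box(236,310,330,402)).astype(np.uint8)
n,l,s,c=cv2.connectedComponentsWithStats(m)
for i in range(1,n):
    if s[i,4]>15: print("shell",s[i],c[i],ray("top",*c[i],.027)*1000)
for nm,u,v,z in [("bar",76,148,.12),("jawtip",240,110,.025),("jawtip",227,254,.025),("trayfarA",748,95,.019),("trayfarB",722,410,.019),("trayA",574,76,.019),("trayB",546,392,.019)]:
    print(nm,ray("top",264+u/4-.4,222+v/4-.4,z)*1000)
for nm,u,v,z in [("sp",184,205,.1),("tape",220,227,.02),("tuna",480,230,.04),("honey",495,290,.1),("tom",302,194,.03),("counter edge",250,340,0)]: print(nm,ray("top",u,v,z)*1000)
cv2.imwrite("pics/z1.png",cv2.resize(im[245:325,160:220],None,fx=7,fy=7,interpolation=cv2.INTER_CUBIC))
E
```

```text
board ((509.7960205078125, -86.58802795410156), (337.5617370605469, 214.0806884765625), 82.6008071899414)
scr 0.02 ((473.75482177734375, 358.4167175292969), (39.14723205566406, 146.27052307128906), 75.24027252197266)
scr 0.04 ((472.2281188964844, 353.230224609375), (38.627132415771484, 144.32711791992188), 75.24027252197266)
shell [370 236  32   5  80] [389.6 237. ] [ 603.7 -218.6   27. ]
shell [372 260  11  11  90] [377.2 265.1] [ 523.9 -181.8   27. ]
shell [357 272  12  11 104] [362.3 276.6] [ 491.5 -139.5   27. ]
shell [345 275  11  11  91] [349.7 280.1] [ 482.  -103.9   27. ]
shell [382 287  12  10  98] [387.4 291.4] [ 449.8 -208.8   27. ]
shell [330 308  15   2  22] [335.7 308.7] [402.6 -64.   27. ]
bar [532.3  77.4 120. ]
jawtip [570.4 -31.2  25. ]
jawtip [468.6 -21.5  25. ]
trayfarA [ 579.9 -392.6   19. ]
trayfarB [ 358.5 -365.3   19. ]
trayA [ 594.4 -269.3   19. ]
trayB [ 371.6 -243.3   19. ]
sp [683.5 348.7 100. ]
tape [636.8 264.9  20. ]
tuna [ 620.1 -472.2   40. ]
honey [ 447.4 -486.2  100. ]
tom [729.7  29.9  30. ]
counter edge [317.4 177.    0. ]
```

View pics/z1.png

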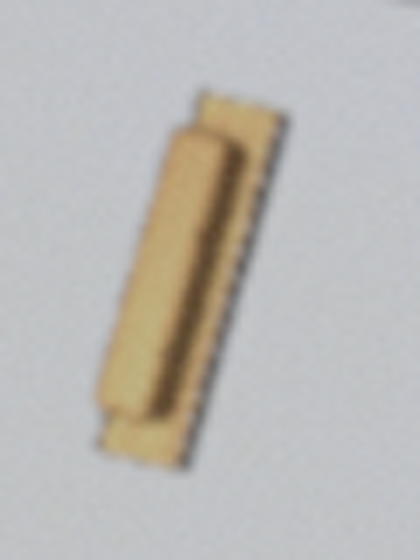

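The scraper lies with its long axis at about -15° and the foot is at columns 174-201. I'm moving above it first, then I'll refine with the wrist camera.

Emit:
{"op": "servo_tool", "data": {"rows": [[[0.14,0.465,0],[0,0,-0.28],60],[[0.14,0.465,0],[0,0,-0.28],60],[[0.14,0.465,0],[0,0,-0.28],60],[[0.14,0.465,0],[0,0,-0.28],60],[[0.14,0.465,0],[0,0,-0.28],60],[[0.14,0.465,0],[0,0,-0.28],60],[[0.14,0.465,0],[0,0,-0.28],60],[[0.14,0.465,0],[0,0,-0.28],60]], "squeeze": 60}}

```text
time: 1.1
tcp_pos: [0.3396, -0.089, 0.2313]
orientation: [3.14, 0.078, 0.001]
ft_force: [0.7, -0.4, 0.3]
finger_gap: 0.0598
gripper_force: 0.0
```

Emit:
{"op": "servo_tool", "data": {"rows": [[[0.14,0.465,0],[0,0,-0.28],60],[[0.14,0.465,0],[0,0,-0.28],60],[[0.14,0.465,0],[0,0,-0.28],60],[[0.14,0.465,0],[0,0,-0.28],60],[[0.14,0.465,0],[0,0,-0.28],60],[[0.14,0.465,0],[0,0,-0.28],60],[[0.14,0.465,0],[0,0,-0.28],60],[[0.14,0.465,0],[0,0,-0.28],60]]}}

```text
time: 2.1
tcp_pos: [0.474, 0.3574, 0.2308]
orientation: [3.114, -0.409, -0.001]
ft_force: [0.8, 0.2, 0.0]
finger_gap: 0.06
gripper_force: 0.0
```

```bash
python3 - <<'E'
from h import *
np.set_printoptions(precision=4,suppress=True)
o=arm.get_obs();c=arm.camera_info("wrist");im=arm.snapshot("wrist");cv2.imwrite("pics/w0.png",im)
np.save("w0.npy",c,allow_pickle=True)
from scipy.spatial.transform import Rotation as Ro
print(o["time"],o["tcp_pos"],o["joints"]);R=Ro.from_rotvec(o["orientation"]).as_matrix();print(R[:,1],R[:,2],np.degrees(np.arctan2(R[1,1],R[0,1])))
Ridge=ray("top",183.9,283.2,.064);foot=ray("top",187.4,284.6,.015);print(Ridge,foot)
print("proj in wrist",proj("wrist",[*foot[:2],.066],c))
E
```

```text
2.1 [0.474  0.3574 0.2308] [ 0.5292  0.3048  1.4643 -0.0005  1.3734  2.3616]
[-0.2585 -0.966   0.0009] [-0.0005 -0.0008 -1.    ] -104.98348652748156
[0.4731 0.3513 0.064 ] [0.4729 0.3541 0.015 ]
proj in wrist [321.1936 214.4451]
```

View pics/w0.png

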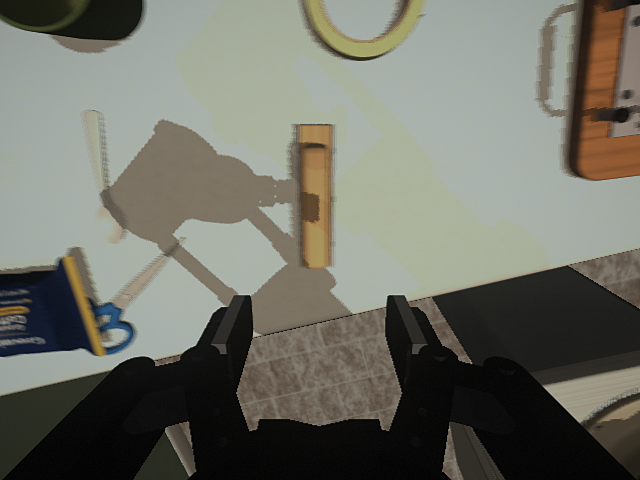

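The wrist view shows the ridge upright on the image, from (314,147) to (316,266), with the foot's far end at rows 124-145 and columns 296-334. It is well aligned with the fingers.

```bash
python3 - <<'E'
from h import *
c=np.load("w0.npy",allow_pickle=True).item()
for nm,u,v,z in[("ridge near",317,266,.06),("ridge far",314,147,.06),("ridge mid",315.5,206.5,.06),("foot far L",298,124,.02),("foot far R",333,124,.02),("baseR",333,190,.02),("baseL",293,190,.02)]: print(nm,ray("wrist",u,v,z,c)*1000)
E
```

```text
ridge near [421.98606476 371.76058541  60.        ]
ridge far [531.67305615 344.94401229  60.        ]
ridge mid [479.9303054  357.59422032  60.        ]
foot far L [553.3613373  355.51244936  20.        ]
foot far R [544.6624655  322.98730074  20.        ]
baseR [482.37730434 338.7670289   20.        ]
baseL [492.93409098 378.233314    20.        ]
```

Emit:
{"op": "servo_tool", "data": {"rows": [[[0,0,-0.42],[0,0,0],60],[[0,0,-0.42],[0,0,0],60],[[0,0,-0.42],[0,0,0],60],[[0,0,-0.42],[0,0,0],60],[[0,0,0],[0,0,0],15],[[0,0,0],[0,0,0],15],[[0,0,0],[0,0,0],15],[[0,0,0],[0,0,0],15]], "squeeze": 60}}

```text
time: 3.15
tcp_pos: [0.4747, 0.356, 0.0314]
orientation: [-3.113, 0.408, -0.003]
ft_force: [0.0, 0.6, -2.2]
finger_gap: 0.0232
gripper_force: 59.3
```

Emit:
{"op": "servo_tool", "data": {"rows": [[[0,0,0.33],[0,0,0],15],[[0,0,0.33],[0,0,0],15],[[0,0,0.33],[0,0,0],15],[[0,0,0.33],[0,0,0],15],[[0,0,0],[0,0,0],15],[[0,0,0],[0,0,0],15]]}}

```text
time: 3.9
tcp_pos: [0.4732, 0.3551, 0.1875]
orientation: [3.114, -0.408, -0.002]
ft_force: [-0.9, 0.5, -2.9]
finger_gap: 0.023
gripper_force: 59.8
```

Emit:
{"op": "servo_tool", "data": {"rows": [[[0.031,-0.434,0],[0,0,0.12],15],[[0.031,-0.434,0],[0,0,0.12],15],[[0.031,-0.434,0],[0,0,0.12],15],[[0.031,-0.434,0],[0,0,0.12],15],[[0.031,-0.434,0],[0,0,0.12],15],[[0.031,-0.434,0],[0,0,0.12],15],[[0.031,-0.434,0],[0,0,0.12],15],[[0.031,-0.434,0],[0,0,0.12],15]]}}

```text
time: 4.9
tcp_pos: [0.5023, -0.0624, 0.1862]
orientation: [-3.134, 0.198, 0.006]
ft_force: [1.1, 0.4, -1.8]
finger_gap: 0.023
gripper_force: 60.0
```

```bash
python3 - <<'E'
from h import *
from scipy.spatial.transform import Rotation as Ro
o=arm.get_obs();c=arm.camera_info("wrist");im=arm.snapshot("wrist");cv2.imwrite("pics/w1.png",im)
np.save("w1.npy",c,allow_pickle=True)
R=Ro.from_rotvec(o["orientation"]).as_matrix();print(o["time"],o["tcp_pos"],R[:,2],np.degrees(np.arctan2(R[1,1],R[0,1])))
E
```

```text
4.9 [ 0.50232399 -0.06236426  0.18616314] [-0.00360948  0.0010706  -0.99999291] -97.23345878760439
```

View pics/w1.png

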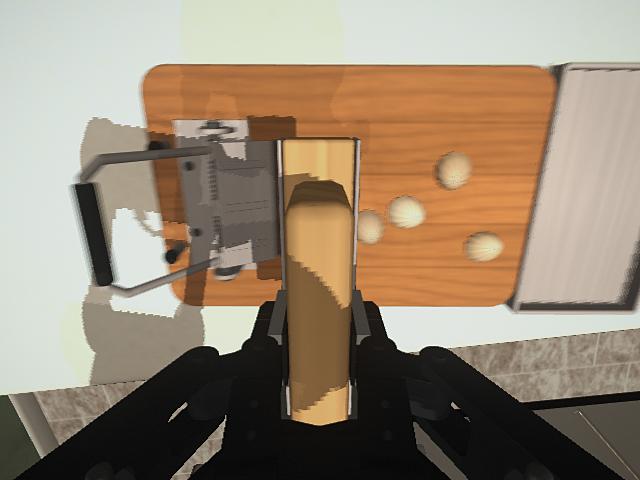

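The scraper sits parallel to the board between the jaw (jaw edge at column 278) and the nearest shell (370,227). The other shells are at (406,212), (455,171) and (485,247). The tray's near edge is at columns 520-560. I'll check the fit in the board frame.

```bash
python3 - <<'E'
from h import *
np.set_printoptions(precision=1,suppress=True)
c=np.load("w1.npy",allow_pickle=True).item()
P={}
for nm,u,v,z in[("shellC",370,227,.027),("B",406,212,.027),("A",455,171,.027),("D",485,247,.027),("bL",141,85,.021),("b top",350,65,.021),("b top2",530,65,.021),("b topL",180,65,.021),("b bot",480,306,.021),("b bot2",240,306,.021),("b right",558,90,.021),("b right2",521,280,.021),("b left",143,100,.021),("b left2",170,280,.021),("jaw",277,140,.025),("jaw2",279,262,.025),("footL",278,138,.175),("footR",360,138,.175),("bar1",86,184,.12),("bar2",104,286,.12)]:
    w=ray("wrist",u,v,z,c)*1000;d=w[:2]-[510.5,-86.5];print(nm,w,"xb",d@[.9921,-.125],"yb",d@[.125,.9921])
w=np.array([502.3,-62.4]);d=w-[510.5,-86.5];print("tcp",d@[.9921,-.125],d@[.125,.9921])
E
```

```text
shellC [ 485.3 -108.2   27. ] xb -22.31014755478958 yb -24.633914559338894
B [ 495.3 -141.    27. ] xb -8.312189390081567 yb -56.01168227441788
A [ 526.4 -184.3   27. ] xb 27.969071129384055 yb -95.01705044275451
D [ 452.7 -211.7   27. ] xb -41.68339803526425 yb -131.44549205616548
bL [626.9  65.6  21. ] xb 96.4315842855504 yb 165.41582515123508
b top [ 620.2 -103.6   21. ] xb 110.94557889182032 yb -3.273997201133323
b top2 [ 602.2 -245.5   21. ] xb 110.82508276608922 yb -146.30945863461443
b topL [637.2  30.5  21. ] xb 111.05948283101736 yb 131.93617991690428
b bot [ 386.9 -211.3   21. ] xb -107.0217943453076 yb -139.233624243957
b bot2 [416.9  26.5  21. ] xb -106.98815384349425 yb 100.39030303627807
b right [ 580.6 -269.3   21. ] xb 92.4236529357135 yb -172.63899286624218
b right2 [ 411.  -250.1   21. ] xb -78.30373509759865 yb -174.7304599755743
b left [615.7  67.2  21. ] xb 85.10438856510201 yb 165.66463314715202
b left2 [453.7  88.3  21. ] xb -78.22428088613748 yb 166.33390922280515
jaw [570.8 -37.   25. ] xb 53.595169011096864 yb 56.59662869022459
jaw2 [460.8 -20.6  25. ] xb -57.5056335158625 yb 59.12222240205412
footL [579.3 -56.1 175. ] xb 64.49168631172853 yb 38.718848656466065
footR [575.  -90.6 175. ] xb 64.46870589152171 yb 4.00393137885814
bar1 [564.9  69.1 120. ] xb 34.52320936883832 yb 161.20493645238477
bar2 [497.6  80.6 120. ] xb -33.64899943850053 yb 164.12528636336714
tcp -11.147719999999989 22.884610000000002
```

Emit:
{"op": "servo_tool", "data": {"rows": [[[0,0,-0.35],[0,0,0],15],[[0,0,-0.35],[0,0,0],15],[[0,0,-0.33],[0,0,0],15],[[0,0,0],[0,0,0],15],[[0,0,0],[0,0,0],15],[[0,0,0],[0,0,0],15]]}}

```text
time: 5.7
tcp_pos: [0.505, -0.0613, 0.0661]
orientation: [3.135, -0.199, 0.005]
ft_force: [-0.2, -0.4, -1.7]
finger_gap: 0.0235
gripper_force: 60.1
```

Emit:
{"op": "servo_tool", "data": {"rows": [[[0,0,-0.05],[0,0,0],15],[[0,0,-0.05],[0,0,0],15],[[0,0,0],[0,0,0],15],[[0,0,0],[0,0,0],15]]}}

```text
time: 6.2
tcp_pos: [0.5036, -0.061, 0.0525]
orientation: [3.135, -0.199, -0.001]
ft_force: [0.7, -0.2, -1.3]
finger_gap: 0.0237
gripper_force: 60.2
```

```bash
python3 - <<'E'
from h import *
cv2.imwrite("pics/t1.png",cv2.resize(arm.snapshot("scene")[190:320,270:430],None,fx=4,fy=4,interpolation=cv2.INTER_CUBIC))
o=arm.get_obs();print(o["tcp_pos"],o["ft_force"],o["moment"])
E
```

```text
[ 0.50360008 -0.06101716  0.05250146] [ 0.31410505 -0.43606655 -2.22940407] [ 0.02941792 -0.01319255 -0.06369367]
```

View pics/t1.png

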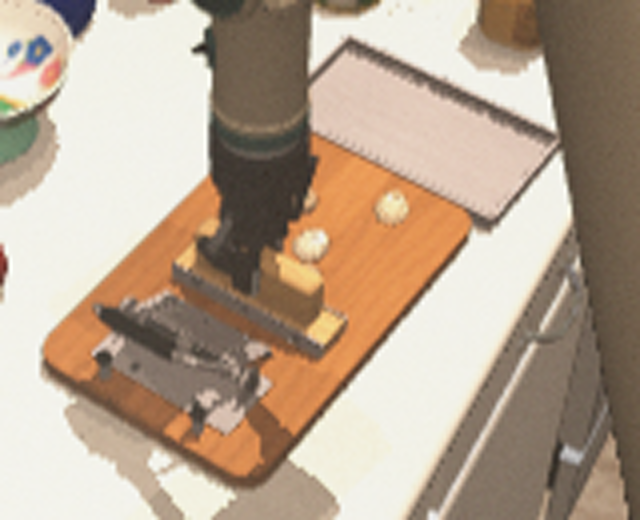

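The scraper is down on the board between the jaw (lower left) and the shells, with the shells ahead at (312,245) and (392,207). I'm starting the scrape.

Emit:
{"op": "servo_tool", "data": {"rows": [[[-0.013,-0.104,0],[0,0,0],15],[[-0.013,-0.104,0],[0,0,0],15],[[-0.013,-0.104,0],[0,0,0],15],[[-0.013,-0.104,0],[0,0,0],15],[[-0.013,-0.104,0],[0,0,0],15],[[-0.013,-0.104,0],[0,0,0],15],[[-0.013,-0.104,0],[0,0,0],15],[[-0.013,-0.104,0],[0,0,0],15]]}}

```text
time: 7.25
tcp_pos: [0.4911, -0.1617, 0.0525]
orientation: [3.135, -0.199, 0.0]
ft_force: [-0.2, -0.1, -1.1]
finger_gap: 0.0234
gripper_force: 60.3
```

Emit:
{"op": "servo_tool", "data": {"rows": [[[-0.013,-0.104,0],[0,0,0],15],[[-0.013,-0.104,0],[0,0,0],15],[[-0.013,-0.104,0],[0,0,0],15],[[-0.013,-0.104,0],[0,0,0],15],[[-0.013,-0.104,0],[0,0,0],15],[[-0.013,-0.104,0],[0,0,0],15],[[-0.013,-0.104,0],[0,0,0],15],[[-0.013,-0.104,0],[0,0,0],15]]}}

```text
time: 8.25
tcp_pos: [0.4786, -0.2616, 0.0525]
orientation: [3.135, -0.199, -0.0]
ft_force: [0.5, 0.4, -1.9]
finger_gap: 0.0233
gripper_force: 60.3
```

```bash
python3 - <<'E'
from h import *
cv2.imwrite("pics/w2.png",arm.snapshot("wrist"))
o=arm.get_obs();print(o["tcp_pos"],o["ft_force"],o["moment"])
E
```

```text
[ 0.4788773  -0.2633739   0.05259766] [ 0.40711557 -1.48165803 -2.06558081] [-0.0946263  -0.00874239  0.00237559]
```

View pics/w2.png

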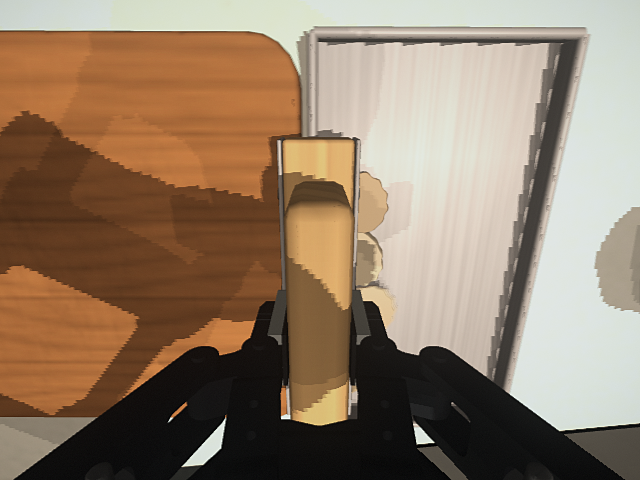

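Three shells lie just ahead of the scraper at (373,203), (371,258) and (377,305). The board behind is bare, and the fourth shell may be hidden by the finger. I'll push further.

Emit:
{"op": "servo_tool", "data": {"rows": [[[-0.01,-0.08,0],[0,0,0],15],[[-0.01,-0.08,0],[0,0,0],15],[[-0.008,-0.06,0],[0,0,0],15],[[0,0,0],[0,0,0],15],[[0,0,0],[0,0,0],15]]}}

```text
time: 8.93
tcp_pos: [0.4753, -0.2869, 0.0525]
orientation: [-3.135, 0.199, 0.0]
ft_force: [0.2, -0.1, -1.8]
finger_gap: 0.0233
gripper_force: 60.3
```

Emit:
{"op": "servo_tool", "data": {"rows": [[[0,0,0.3],[0,0,0],15],[[0,0,0.4],[0,0,0],15],[[0,0,0.4],[0,0,0],15],[[0.05,0.4,0],[0,0,0],15],[[0.05,0.4,0],[0,0,0],15],[[0,0,0],[0,0,0],15]]}}

```text
time: 9.68
tcp_pos: [0.4868, -0.1874, 0.1846]
orientation: [-3.134, 0.192, 0.001]
ft_force: [0.5, -0.4, -1.4]
finger_gap: 0.0231
gripper_force: 60.4
```

```bash
python3 - <<'E'
from h import *
o=arm.get_obs();print(o["time"],o["tcp_pos"],o["ft_force"])
a=arm.snapshot("top")[215:335,264:464];b=arm.snapshot("wrist")
cv2.imwrite("pics/c3.png",np.vstack([cv2.resize(a,(480,288),interpolation=cv2.INTER_CUBIC),cv2.resize(b,(480,360)[:2])[:310]]))
E
```

```text
9.675 [ 0.48680203 -0.18740553  0.18464326] [ 0.53583001 -0.38110349 -1.38487454]
```

View pics/c3.png

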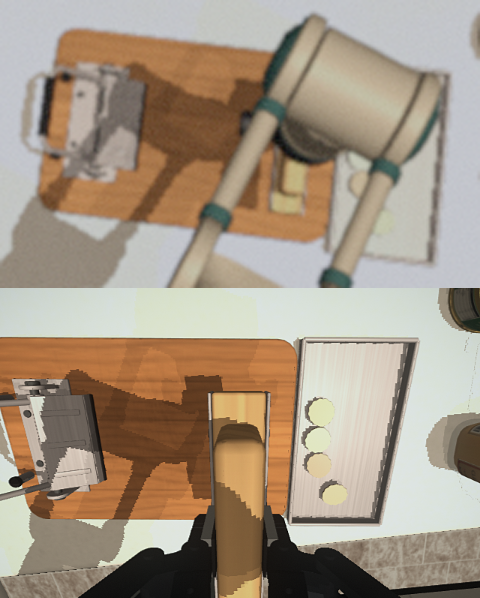

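All four shells now lie flat in the tray, at (320,410), (318,440), (319,464) and (334,494) in the wrist half. I'm carrying the scraper back over the clamp to its clear spot.

Emit:
{"op": "servo_tool", "data": {"rows": [[[0,0,0.2],[0,0,0],15],[[-0.011,0.453,0],[0,0,0],15],[[-0.011,0.453,0],[0,0,0],15],[[-0.011,0.453,0],[0,0,0],15],[[-0.011,0.453,0],[0,0,0],15],[[-0.011,0.453,0],[0,0,0],15],[[-0.011,0.453,0],[0,0,0],15],[[-0.011,0.453,0],[0,0,0],15]]}}

```text
time: 10.78
tcp_pos: [0.4789, 0.1901, 0.2085]
orientation: [3.135, -0.201, 0.002]
ft_force: [0.2, 0.1, -2.8]
finger_gap: 0.0233
gripper_force: 60.5
```

Emit:
{"op": "servo_tool", "data": {"rows": [[[-0.011,0.453,0],[0,0,0],15],[[-0.011,0.453,0],[0,0,0],15],[[-0.011,0.453,0],[0,0,0],15],[[0,0,-0.4],[0,0,0],15],[[0,0,-0.4],[0,0,0],15],[[0,0,-0.4],[0,0,0],15],[[0,0,0],[0,0,0],15],[[0,0,0],[0,0,0],15]]}}

```text
time: 11.78
tcp_pos: [0.4761, 0.3527, 0.0659]
orientation: [-3.134, 0.2, -0.004]
ft_force: [0.5, 0.4, -1.4]
finger_gap: 0.0234
gripper_force: 60.6
```

Emit:
{"op": "servo_tool", "data": {"rows": [[[0,0,-0.15],[0,0,0],15],[[0,0,-0.1],[0,0,0],15],[[0,0,-0.02],[0,0,0],15],[[0,0,0],[0,0,0],15],[[0,0,0],[0,0,0],15]]}}

```text
time: 12.4
tcp_pos: [0.4747, 0.3528, 0.0328]
orientation: [-3.135, 0.199, -0.002]
ft_force: [1.3, 0.6, -2.1]
finger_gap: 0.0231
gripper_force: 60.8
```

Emit:
{"op": "servo_tool", "data": {"rows": [[[0,0,-0.008],[0,0,0],15],[[0,0,-0.005],[0,0,0],15],[[0,0,0],[0,0,0],15],[[0,0,0],[0,0,0],15]]}}

```text
time: 12.9
tcp_pos: [0.4743, 0.3526, 0.0311]
orientation: [-3.135, 0.199, -0.001]
ft_force: [-1.4, -0.5, 3.4]
finger_gap: 0.0231
gripper_force: 61.4
```

It is touching down, so I'll release, lift and check.

Emit:
{"op": "servo_tool", "data": {"rows": [[[0,0,0],[0,0,0],35],[[0,0,0],[0,0,0],60],[[0,0,0],[0,0,0],60],[[0,0,0.2],[0,0,0],60],[[0,0,0.4],[0,0,0],60],[[0,0,0.4],[0,0,0],60],[[0,0,0.4],[0,0,0],60],[[0,0,0],[0,0,0],60]]}}

```text
time: 13.9
tcp_pos: [0.4766, 0.3539, 0.2031]
orientation: [-3.13, 0.198, -0.013]
ft_force: [-0.0, 0.8, -0.7]
finger_gap: 0.0599
gripper_force: 0.0
```

Emit:
{"op": "servo_tool", "data": {"rows": [[[0.1,-0.4,0],[0,0,0],45],[[0.1,-0.4,0],[0,0,0],45],[[0.1,-0.4,0],[0,0,0],45],[[0.1,-0.3,0],[0,0,0],45],[[0,0,0],[0,0,0],45],[[0,0,0],[0,0,0],45]]}}

```text
time: 14.65
tcp_pos: [0.5215, 0.1727, 0.1976]
orientation: [-3.135, 0.2, 0.003]
ft_force: [-1.0, 0.0, -0.9]
finger_gap: 0.0445
gripper_force: 0.0
```

```bash
python3 - <<'E'
from h import *
o=arm.get_obs();c=arm.camera_info("wrist");b=arm.snapshot("wrist");np.save("w4.npy",c,allow_pickle=True)
s=arm.snapshot("scene")[190:420,220:430]
print(o["time"],o["tcp_pos"],o["orientation"])
cv2.imwrite("pics/c4.png",np.hstack([cv2.resize(b,(480,360)),cv2.resize(s,(310,360),interpolation=cv2.INTER_CUBIC)]))
E
```

```text
14.65 [0.52150791 0.17274725 0.1976074 ] [-3.13504786  0.19970914  0.00330979]
```

View pics/c4.png

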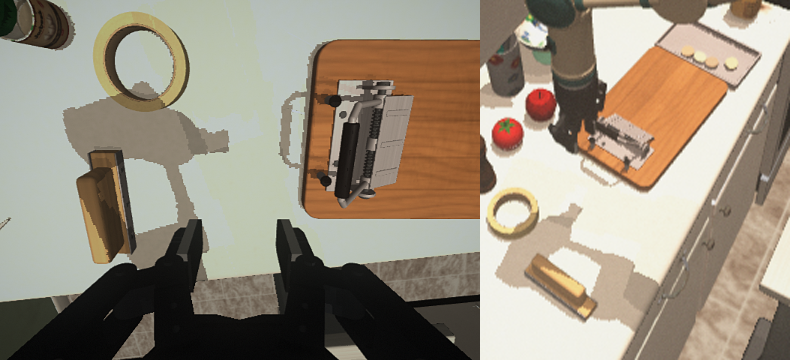

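The scraper stands upright on the counter, clear of the board and tray, and all four shells are in the tray. The bail bar spans (353,122) to (343,200) in the left half, and I'll locate it from that.

```bash
python3 - <<'E'
from h import *
np.set_printoptions(precision=1,suppress=True)
c=np.load("w4.npy",allow_pickle=True).item();k=4/3
p=[ray("wrist",u*k,v*k,.1204,c)*1000 for u,v in((353,123),(343,201))];print(p,np.mean(p,0))
C=np.array([511.3,-88.5]);y=np.array([.125,.992])
for q in(.9,.7,.5,.3,.13):print(q,C+y*(105+95*np.cos(q)),46+95*np.sin(q))
E
```

```text
[array([565.1,  70.9, 120.4]), array([495.1,  79. , 120.4])] [530.1  74.9 120.4]
0.9 [531.8  74.2] 120.41605641461092
0.7 [533.5  87.7] 107.20068028758064
0.5 [534.8  98.4] 91.54542616739928
0.3 [535.8 105.7] 74.07441963282726
0.13 [536.2 109.1] 58.31524354887101
```

Emit:
{"op": "servo_tool", "data": {"rows": [[[0.04,-0.408,0],[0,0,0],45],[[0.04,-0.408,0],[0,0,0],45],[[0,0,0],[0,0,0],45],[[0,0,-0.4],[0,0,0],45],[[0,0,-0.4],[0,0,0],45],[[0,0,0],[0,0,0],45],[[0,0,0],[0,0,0],45]]}}

```text
time: 15.62
tcp_pos: [0.5329, 0.0757, 0.1039]
orientation: [-3.135, 0.197, -0.003]
ft_force: [0.2, 0.3, 0.6]
finger_gap: 0.0451
gripper_force: 0.0
```

Emit:
{"op": "servo_tool", "data": {"rows": [[[0,0,0],[0,0,0],5],[[0,0,0],[0,0,0],5],[[0,0,0],[0,0,0],5],[[0,0,0],[0,0,0],5]], "squeeze": 60}}

```text
time: 16.12
tcp_pos: [0.5336, 0.0777, 0.1048]
orientation: [-3.129, 0.202, -0.008]
ft_force: [0.7, 9.1, 4.1]
finger_gap: 0.0113
gripper_force: 58.4
```

Emit:
{"op": "servo_tool", "data": {"rows": [[[0.007,0.06,-0.052],[0,0,0],5],[[0.007,0.052,-0.058],[0,0,0],5],[[0.006,0.047,-0.063],[0,0,0],5],[[0.005,0.042,-0.068],[0,0,0],5],[[0,0,0],[0,0,0],5],[[0,0,0],[0,0,0],5]]}}

```text
time: 16.88
tcp_pos: [0.5366, 0.1002, 0.0768]
orientation: [-3.132, 0.2, -0.008]
ft_force: [-2.5, 3.7, 10.4]
finger_gap: 0.0106
gripper_force: 62.3
```

Emit:
{"op": "servo_tool", "data": {"rows": [[[0.004,0.034,-0.07],[0,0,0],5],[[0.004,0.027,-0.076],[0,0,0],5],[[0.002,0.017,-0.065],[0,0,0],5],[[0.001,0.011,-0.05],[0,0,0],5],[[0,0,0],[0,0,0],5],[[0,0,0],[0,0,0],5]]}}

```text
time: 17.62
tcp_pos: [0.538, 0.1116, 0.045]
orientation: [-3.131, 0.201, -0.008]
ft_force: [-1.2, 6.0, 7.6]
finger_gap: 0.011
gripper_force: 65.5
```

Emit:
{"op": "servo_tool", "data": {"rows": [[[0,0.002,-0.017],[0,0,0],5],[[0,0,0],[0,0,0],5],[[0,0,0],[0,0,0],5]]}}

```text
time: 18.0
tcp_pos: [0.5381, 0.1119, 0.0432]
orientation: [-3.131, 0.201, -0.008]
ft_force: [-1.9, 5.4, 9.6]
finger_gap: 0.0112
gripper_force: 65.7
```

Emit:
{"op": "servo_tool", "data": {"rows": [[[0,0,-0.012],[0,0,0],5],[[0,0,0],[0,0,0],5],[[0,0,0],[0,0,0],5]]}}

```text
time: 18.38
tcp_pos: [0.5381, 0.1121, 0.042]
orientation: [-3.13, 0.201, -0.008]
ft_force: [-1.8, 6.9, 10.9]
finger_gap: 0.0109
gripper_force: 65.8
```

Emit:
{"op": "servo_tool", "data": {"rows": [[[0,0,-0.015],[0,0,0],5],[[0,0,0],[0,0,0],5],[[0,0,0],[0,0,0],5]]}}

```text
time: 18.75
tcp_pos: [0.5382, 0.1124, 0.0404]
orientation: [-3.13, 0.201, -0.008]
ft_force: [-2.4, 7.5, 11.3]
finger_gap: 0.0111
gripper_force: 65.9
```

Emit:
{"op": "servo_tool", "data": {"rows": [[[0,0,-0.015],[0,0,0],5],[[0,0,0],[0,0,0],5],[[0,0,0],[0,0,0],5]]}}

```text
time: 19.12
tcp_pos: [0.5382, 0.1126, 0.0388]
orientation: [-3.13, 0.201, -0.009]
ft_force: [-2.4, 9.2, 12.6]
finger_gap: 0.0106
gripper_force: 66.0
```

Emit:
{"op": "servo_tool", "data": {"rows": [[[0,0,-0.03],[0,0,0],5],[[0,0,0],[0,0,0],5],[[0,0,0],[0,0,0],5]]}}

```text
time: 19.5
tcp_pos: [0.5384, 0.1128, 0.037]
orientation: [-3.129, 0.202, -0.01]
ft_force: [-5.8, 8.2, 25.2]
finger_gap: 0.0107
gripper_force: 68.3
```

Emit:
{"op": "servo_tool", "data": {"rows": [[[0,0,-0.03],[0,0,0],5],[[0,0,0],[0,0,0],5],[[0,0,0],[0,0,0],5]]}}

```text
time: 19.88
tcp_pos: [0.5386, 0.1129, 0.0364]
orientation: [-3.129, 0.202, -0.013]
ft_force: [-11.2, 7.9, 44.9]
finger_gap: 0.0112
gripper_force: 70.4
```

```bash
python3 - <<'E'
from h import *
o=arm.get_obs();print(o["time"],o["tcp_pos"],o["ft_force"],o["moment"],o["joint_torque"])
c=arm.camera_info("wrist");im=arm.snapshot("wrist");cv2.imwrite("pics/w5.png",im);cv2.imwrite("pics/s5.png",arm.snapshot("scene"));cv2.imwrite("pics/t5.png",arm.snapshot("top"))
np.save("w5.npy",c,allow_pickle=True)
for z in (.046,.058,.065): print(z,proj("wrist",[.5365,.1095,z],c))
E
```

```text
19.875 [0.53855783 0.11285648 0.03636475] [-11.24707779   7.85550684  44.88693557] [1.50655312 1.70923563 0.06674908] [ -5.58004662 -19.01730895 -11.66749299  -2.48917714  -3.63314845
   0.06821682]
0.046 [323.59832687 322.96112196]
0.058 [323.77578924 339.27562984]
0.065 [323.8930362 350.0544018]
```

The stop is reached: stiffness jumped at z≈0.037. I'll ease the push back but keep it firm against the stop.

Emit:
{"op": "servo_tool", "data": {"rows": [[[0,0,0.03],[0,0,0],5],[[0,0,0],[0,0,0],5],[[0,0,0],[0,0,0],5],[[0,0,0],[0,0,0],5]]}}

```text
time: 20.52
tcp_pos: [0.5384, 0.1128, 0.037]
orientation: [-3.129, 0.202, -0.01]
ft_force: [-6.6, 8.6, 25.6]
finger_gap: 0.0106
gripper_force: 68.3
```

```bash
python3 - <<'E'
from h import *
o=arm.get_obs();print(o["time"],o["tcp_pos"],o["ft_force"],o["moment"],o["gripper_force"])
# jaw / scraper / shell check in top view versus start
a=cv2.imread("pics/top0.png");b=arm.snapshot("top");cv2.imwrite("pics/t6.png",b)
hsv=cv2.cvtColor(b,cv2.COLOR_BGR2HSV)
m=np.zeros(b.shape[:2],np.uint8);m[245:325,160:220]=hsv[245:325,160:220,1]>60
ys,xs=np.nonzero(m);print("scraper px",xs.min(),xs.max(),ys.min(),ys.max())
E
```

```text
20.525 [0.53841514 0.11282242 0.03699329] [-6.58863207  8.63022577 25.61510349] [1.58418402 0.82980215 0.03111301] 68.31238031387329
scraper px 178 197 259 311
```

```bash
python3 -c "
from plant import arm
print(arm.sign_off())"
```

```text
the job is handed in; nothing more can be done
None
```

The job is handed in, with no verdict returned: all four shells are in the tray, the scraper stands upright on the counter clear of board and tray, and the gripper is holding the bail against its stop at about 25 N (judged from force and position, since my picture views were used up).

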